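Open the spring-lidded board test fixture

TASK

The board in the clamshell test fixture has finished its test and is to be taken out next, so open the fixture: with a fingertip press down the release tab at the front until the lid springs up by itself, then push the lid all the way back to its stop so that it stays wide open on its own. Do not grip or pick up anything: the board stays on its nest, and the things lying around the fixture stay where they are.

Things in the scene. Friction and masses are not known exactly. Their poses are not given: they have to be found in the camera images.
- fixture: Clamshell test fixture screwed to the bench: grey base 130 (x) by 150 (y) mm, rim 78 mm high, with an aluminium-framed, clear-windowed lid hinged along its rear and a dark steel release tab at the middle of its front. Origin: bench level under the base's centre; x from the front (tab) to the rear (hinge), y along the hinge, z up. Turned by up to 0.4 rad.
- lid (a joint): Lid angle, rad: 0 shut and latched (0.01 of play), grows as it opens; the springs lift it to about 0.9 once unlatched, from there it must be pushed (1 to 2 N at the lip); stop at 1.83, leaning back past upright, where it stays. Left alone it also stands within about 0.2 of upright; lower, it falls back onto the springs. The latch holds until the tab is pressed.
- lid_hinge (a point): Middle of the hinge axis, 58 mm behind the fixture's centre, 83 mm up, at mid-thickness of the lid. Turns with the lid: x from lip to hinge, y along the hinge, z out of the outer face. The lid is a plate 140 mm wide (y), 10 mm thick, 142 mm from hinge axis to lip; four 6 mm rods stand 9 mm out of its inner face, 38 and 78 mm from the axis, 24 mm either side of the middle.
- lid_lip (a point): Middle of the lid's lower (inner) front edge, 142 mm from the hinge axis and 5 mm under the lid's mid-plane; turns with the lid like lid_hinge. Shut, it lies 84 mm in front of the fixture's centre, 78 mm above the bench. The lip, the last 19 mm of the lid, overhangs the base's front wall, so a finger gets under it once the lid is up.
- tab (a joint): Turn of the release tab, rad: 0 at rest, 0.40 pressed right down. It frees the lid at about 0.18 and springs back when let go. About 2.5 N at the pad starts it, about 6 N holds it fully down.
- tab_pad (a point): Where to press down: on the tab's pad, 118 mm in front of the fixture's centre, 62 mm above the bench at rest. The pad is 36 mm wide (y), 5 mm thick, and reaches 20 mm behind this point and 10 mm in front; it dips 6 mm here to free the lid, 13 mm in all. Its pivot lies 34 mm behind this point; a hook 24 mm wide stands 20 to 39 mm behind it, up to 95 mm above the bench, over the lip.
- board: Amber circuit board 85 (x) by 100 (y) by 3 mm with small parts up to 8 mm high, lying loose on the nest inside the fixture, between low stops, under the lid. Origin: centre of its underside, 62 mm above the bench.
- spool: Solder spool, 56 mm across and 44 mm high, standing on the bench beside the fixture; origin at the centre of its foot.
- flux_jar: Jar of flux, 48 mm across and 55 mm high, standing on the bench beside the fixture; origin at the centre of its foot.
- cutters: Side cutters with red and yellow handles, about 130 mm long and 60 mm wide, 12 mm high, lying flat on the bench; origin near the middle, jaws to +x.
- screwdriver: Screwdriver about 150 mm long, lying on the bench; origin under its middle, handle to -x.
Things that resemble listed ones, but are neither listed nor needed, are in the scene too. Of the things that look like the fixture, the smaller one is meant.

How it is judged:
By the outcome, as a careful person would: the job done as asked, in the order asked, and still so for the second after the job is handed in, with the robot touching nothing.
It also fails if it takes over 35 s, if anything falls off the work surface, if the arm or the gripper's body presses on something with over 40 N, if the wrist force passes 120 N, or if a joint passes its speed limit or range.

ROBOT

A 7-joint arm with a two-finger parallel gripper is mounted at the origin on the work surface. World frame = base frame: x ahead of the robot, y to its left, z up, the work surface at z = 0. Lengths are in m, angles in rad, forces in N, time in s.
With the tool pointing down it reaches from about 0.425 to 0.925 m from the base axis. Payload 6.8 kg.
Tool frame: the origin (TCP) lies between the finger pads; the fingertips stand 17 mm ahead of it and the grasp point (between the pads) lies 2 mm behind it; x points along the fingers, y is the direction in which the jaws open and shut, and the axes are right-handed (so a half turn about x gives the same grasp; the last joint's range is limited). The gripper opens to 85 mm and grips with 20 to 120 N. Pads are 22 mm wide; open, the fingers measure 114 mm over their backs; the gripper's body (76 mm by 85 mm) begins 54 mm behind the grasp point. The pads swing forward as they close: fully open they stand 13 mm farther back than shut.
Start: joints at [-1.299, 0.477, 0.022, 1.555, -0.011, 1.109, -0.083], TCP at [0.25, 0.627, 0.248] pointing down, gripper open.
Joint ranges: [-2.96, 2.96], [-0.34, 2.1], [-1.41, 1.46], [0.24, 2.44], [-1.37, 4.51], [0.17, 1.92], [-2.96, 2.96]. Speed limits (rad/s): [2.39, 2.39, 3.14, 3.14, 3.14, 3.14, 3.14].

INTERFACE

Orientations are given as a rotation vector (axis times angle).
In Python, from bench import r gives the robot as it stands. The module is installed in compiled form; this text tells all that it offers.
- The arm moves only by the tool apply_moves, never from a script. Its argument "increments" is text: rows parted by semicolons, each of 7 numbers parted by spaces: the finger opening in mm, from 0 to 85.4, then the shift along the tool's x, y, z normalised to -1 to 1, where 1 is 100 cm, then the turn, a rotation vector about the tool's x, y, z normalised to -1 to 1, where 1 is 0.12 rad. In form: gripper x y z wx wy wz; .... A call has exactly 8 rows; each row shifts and turns the commanded pose from where the row before left it, along the tool's axes as they then stand; what a row does not reach is not made up. A row lasts 1/10 s, in which the tool goes at most 50 mm and 8.59 degrees, less where a joint would pass 70% of its speed; a pose out of reach is approached as far as the arm can. A call with a number of a shift or a turn outside -1 to 1 is refused whole. A call with a gripper value outside its range is refused whole. The fingers move at their own pace and stop on an object; "squeeze" is the grip in N (left out, the last holds). Time passes only in rows, so rows that do not move let the fingers close, or fill a call up. It gives the time, the measured TCP pose, the force and the opening at its end, in the units of the state.
- r.get_obs(): the state, without advancing time (a new reading comes with each control period).
- r.grab_frame(name): name is "scene" or "side" or "wrist"; returns a dict with "color" (480x640x3 uint8, blue, green, red), "fx", "fy", "cx", "cy" (pixels), "origin" and "orientation" of the camera in the world. Camera axes: x right, y up, looking along -z (the intrinsics and any distortion apply to the point x, -y, -z); pixel columns grow to the right and rows downward; lengths in m; the calibration is good to about 2 mm. A picture is of the moment at which its call begins. There is no depth.
- r.hand_in(): hands the job in, once; it reports no verdict.
The state is a dict: "clock": time; "joints": joint angles; "qvel": joint speeds; "tau": joint torques, N m; "tcp_pos": TCP position; "orientation": TCP orientation; "contact_force": force on the tool from outside, world axes, zero at the start; "moment": the same for the moment, N m; "grip_width": finger opening in m.
Only numpy, scipy, OpenCV 4.12 (cv2) and the standard library are available. Lean on these libraries where they do the work, as an engineer would, in place of code of your own. Each camera call takes 0.05 s, during which the arm holds its last target. There are 200 camera calls.

## Working session

There is one attempt and no reset: what is moved stays moved. The work goes in short steps, Python scripts to look and compute and a tool call to move; the robot and the scene stay as the last step left them, time stands still between calls to the robot, and variables do not carry over. Pictures are saved under pics/ and viewed, about 8 in all and at most 12, crops included, and the job is handed in when it is done.

Besides the shell and the picture viewer there is one more tool, called after "Call:" by a JSON object that holds its "fn" and its "kwargs", one argument or row to a line. apply_moves: Moves the arm, as the interface text tells. Scaled input: -1 to 1 covers 100 cm each way for a shift and 0.12 rad each way for a turn. Its arguments: {"type":"object","properties":{"increments":{"type":"string"},"squeeze":{"type":"number"}},"required":["increments"]}

```bash
mkdir -p pics; python3 - <<'E'
from bench import r
import cv2,pickle
for n in("scene","side"):
    f=r.grab_frame(n); cv2.imwrite(f"pics/{n}0.png",f["color"]); pickle.dump(f,open(n+"0.pkl","wb"))
    print(n,[f[k] for k in("fx","fy","cx","cy","origin","orientation")],[k for k in f])
o=r.get_obs();print(o)
E
```

```text
scene [437.0320606312347, 437.0320606312347, 323.9967076621074, 237.51526790031502, array([ 1.06752805, -0.29732289,  0.89906089]), array([0.50141378, 0.35344039, 1.20843953])] ['color', 'fx', 'fy', 'cx', 'cy', 'origin', 'orientation']
side [457.375243155037, 457.375243155037, 327.74723384597365, 241.8887948769399, array([ 0.14483093, -0.84802954,  0.94179598]), array([ 0.76164724, -0.19797208, -0.52853367])] ['color', 'fx', 'fy', 'cx', 'cy', 'origin', 'orientation']
{'clock': 0.1, 'joints': array([-1.29910978,  0.47773248,  0.02231764,  1.55634776, -0.01150742,
        1.10932061, -0.08308064]), 'qvel': array([-9.27138879e-04, -1.74996313e-03,  5.99390516e-05, -9.44850323e-04,
        1.14541125e-03,  1.44432755e-03, -1.81548655e-03]), 'tau': array([ 3.96306859e-03, -5.97753417e+01,  1.61314096e+00, -2.81954116e+01,
        1.27475956e-02,  5.04804833e-03, -1.69893838e-06]), 'tcp_pos': array([0.25004013, 0.62642889, 0.24741438]), 'orientation': array([ 0.29660647,  1.5504022 , -0.29923792]), 'contact_force': array([-0.16304188, -0.00642634, -0.22502609]), 'moment': array([-0.01078505, -0.01182985, -0.00829868]), 'grip_width': 0.0854897011228328}
```

View pics/scene0.png

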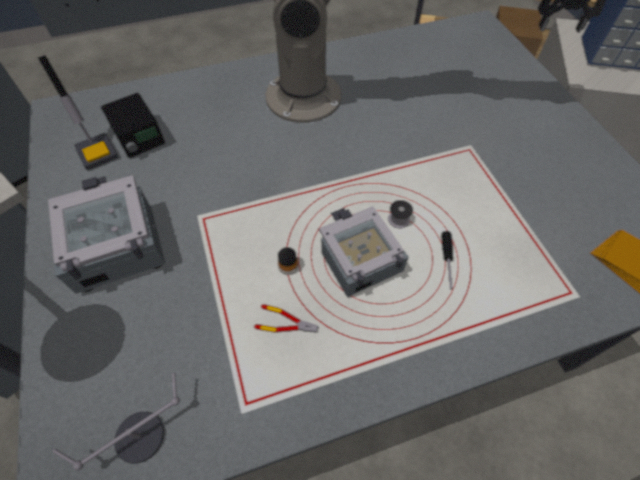

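View pics/side0.png

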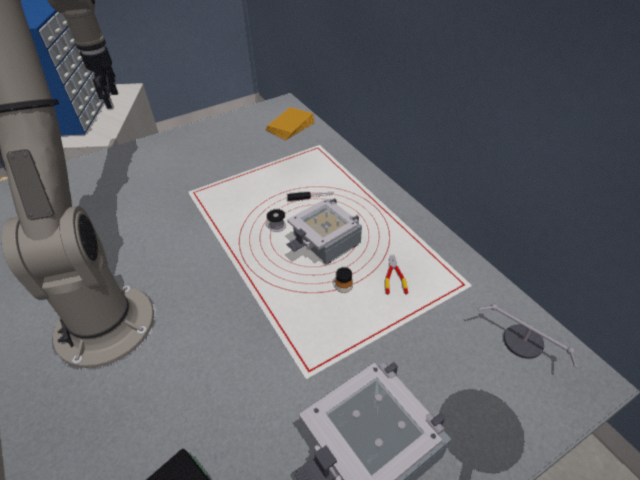

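The smaller fixture sits on the white mat: scene around (362,248), side around (325,228). Its tab faces the robot, at scene (342,214) and side (296,242). Next I'll enlarge both views.

```bash
python3 - <<'E'
import pickle,cv2,numpy as np
a=pickle.load(open("scene0.pkl","rb"))["color"][190:310,305:425]
b=pickle.load(open("side0.pkl","rb"))["color"][180:280,270:370]
a=cv2.resize(a,(400,400),interpolation=cv2.INTER_CUBIC);b=cv2.resize(b,(400,400),interpolation=cv2.INTER_CUBIC)
cv2.imwrite("pics/crop1.png",np.hstack([a,b]))
E
```

```text
(no output)
```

View pics/crop1.png

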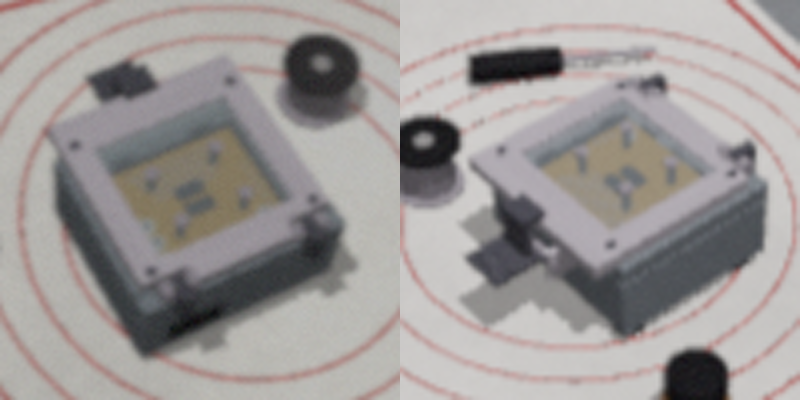

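```bash
cat > h.py <<'E'
import numpy as np
from scipy.spatial.transform import Rotation as R
def proj(f,P):
    c=R.from_rotvec(f["orientation"]).inv().apply(np.atleast_2d(P)-f["origin"])
    return np.c_[f["cx"]+f["fx"]*c[:,0]/-c[:,2], f["cy"]-f["fy"]*c[:,1]/-c[:,2]]
def ray(f,uv,z):
    d=R.from_rotvec(f["orientation"]).apply([(uv[0]-f["cx"])/f["fx"],-(uv[1]-f["cy"])/f["fy"],-1])
    return f["origin"]+d*(z-f["origin"][2])/d[2]
def world(p,L):  # p=x,y,yaw
    return R.from_rotvec([0,0,p[2]]).apply(np.atleast_2d(L))+[p[0],p[1],0]
E
python3 - <<'E'
import pickle,numpy as np
from h import *
from scipy.optimize import least_squares
s=pickle.load(open("scene0.pkl","rb"));d=pickle.load(open("side0.pkl","rb"))
S=lambda u,v:(305+u*.3-.35,190+v*.3-.35); D=lambda u,v:(270+(u-400)/4-.4,180+v/4-.4)
for f,uv,z in[(s,S(48,130),.088),(s,S(222,57),.088),(d,D(470,160),.088),(d,D(598,275),.088),(s,S(88,78),.062),(s,S(142,62),.062),(d,D(467,262),.062),(d,D(500,286),.062),(s,S(320,40),.044),(d,D(430,140),.044),(s,(288,253),.055),(d,(344,273),.055)]:
    print(ray(f,uv,z).round(4))
obs=[(s,S(48,130),(-.084,-.07,.088)),(s,S(222,57),(-.084,.07,.088)),(d,D(470,160),(-.084,.07,.088)),(d,D(598,275),(-.084,-.07,.088)),(s,S(88,78),(-.128,-.018,.062)),(d,D(467,262),(-.128,.018,.062)),(d,D(500,286),(-.128,-.018,.062))]
def res(p,o=obs):
    if abs(p[2])>1:pass
    return np.concatenate([proj(f,world(p,L))[0]-uv for f,uv,L in o])
for sg in(1,-1):
    o=[(f,uv,(L[0],sg*L[1],L[2])) for f,uv,L in obs]
    q=least_squares(res,[.65,0,0],args=(o,));print(sg,q.x,q.fun.round(1))
    print("pad,lip",world(q.x,[(-.118,0,.062),(-.084,0,.078),(.058,0,.083)]))
E
```

```text
[ 0.5445 -0.1275  0.088 ]
[0.5249 0.0066 0.088 ]
[0.5221 0.0091 0.088 ]
[ 0.5404 -0.1325  0.088 ]
[ 0.4945 -0.0811  0.062 ]
[ 0.4934 -0.0397  0.062 ]
[ 0.4844 -0.0531  0.062 ]
[ 0.4925 -0.0845  0.062 ]
[0.504  0.0978 0.044 ]
[0.5269 0.0883 0.044 ]
[ 0.5638 -0.2077  0.055 ]
[ 0.5649 -0.2136  0.055 ]
1 [ 0.61644539 -0.0478776   0.14483001] [-0.9 -0.2  0.8 -0.8  0.4 -0.2  0.4 -1.2 -1.5 -0.3  0.1 -1.4 -0.1 -0.1]
pad,lip [[ 0.4996808  -0.06490786  0.062     ]
 [ 0.53332483 -0.06000083  0.078     ]
 [ 0.67383816 -0.03950679  0.083     ]]
-1 [ 0.41373846 -0.07493682 -3.00073011] [ -7.3 -12.4  -6.2 -12.1 -10.8   5.3 -11.3   5.1   9.5  15.4  14.9 -10.6
  14.7  -9.5]
pad,lip [[ 0.5305697  -0.05836996  0.062     ]
 [ 0.49690646 -0.06314346  0.078     ]
 [ 0.35631294 -0.08307986  0.083     ]]
```

```bash
cat >> h.py <<'E'
FIX=(0.6164,-0.0479,0.145)
def toolR(t,sg):  # tool x tilted t from down towards fixture +x; tool y = sg*fixture y
    x=np.array([np.sin(t),0,-np.cos(t)]);y=np.array([0,sg,0.]);
    return R.from_rotvec([0,0,FIX[2]])*R.from_matrix(np.c_[x,y,np.cross(x,y)])
def tip2tcp(Ltip,Rt): # tip (fixture frame) to TCP world
    return world(FIX,Ltip)[0]-.017*Rt.apply([1,0,0])
def plan(o,P,Rt,n,g=0):
    Rc=R.from_rotvec(o["orientation"]);p=o["tcp_pos"];w=(Rc.inv()*Rt).as_rotvec()/n
    rows=[]
    for i in range(n):
        Ri=Rc*R.from_rotvec(w*i); s=Ri.inv().apply((P-p)/n)
        rows.append(f"{g} "+" ".join(f"{v:.3f}" for v in s)+" "+" ".join(f"{v:.2f}" for v in w/.12))
    print(np.round(P,3),"; ".join(rows))
E
python3 - <<'E'
from h import *
from bench import r
o=r.get_obs();Rc=R.from_rotvec(o["orientation"]);print(Rc.as_matrix().round(2))
f=r.grab_frame("wrist");print("cam in tool",Rc.inv().apply(f["origin"]-o["tcp_pos"]).round(3))
for sg in(1,-1):
    Rt=toolR(0.2,sg);print(sg,(Rc.inv()*Rt).as_rotvec());plan(o,tip2tcp((-.118,0,.15),Rt),Rt,16)
E
```

```text
[[-0.    0.37  0.93]
 [-0.    0.93 -0.37]
 [-1.   -0.    0.  ]]
cam in tool [-0.126  0.002 -0.069]
1 [-0.52279797 -0.19572141  0.05413202]
[ 0.496 -0.065  0.167] 0 0.005 -0.034 0.030 -0.27 -0.10 0.03; 0 0.005 -0.035 0.029 -0.27 -0.10 0.03; 0 0.006 -0.036 0.028 -0.27 -0.10 0.03; 0 0.006 -0.037 0.027 -0.27 -0.10 0.03; 0 0.006 -0.038 0.025 -0.27 -0.10 0.03; 0 0.006 -0.039 0.024 -0.27 -0.10 0.03; 0 0.006 -0.040 0.023 -0.27 -0.10 0.03; 0 0.006 -0.041 0.021 -0.27 -0.10 0.03; 0 0.007 -0.041 0.020 -0.27 -0.10 0.03; 0 0.007 -0.042 0.018 -0.27 -0.10 0.03; 0 0.007 -0.042 0.017 -0.27 -0.10 0.03; 0 0.007 -0.043 0.015 -0.27 -0.10 0.03; 0 0.007 -0.043 0.014 -0.27 -0.10 0.03; 0 0.007 -0.044 0.012 -0.27 -0.10 0.03; 0 0.007 -0.044 0.011 -0.27 -0.10 0.03; 0 0.007 -0.045 0.009 -0.27 -0.10 0.03
-1 [2.60558827 0.07243155 0.26188576]
[ 0.496 -0.065  0.167] 0 0.005 -0.034 0.030 1.36 0.04 0.14; 0 0.004 -0.029 0.036 1.36 0.04 0.14; 0 0.004 -0.023 0.040 1.36 0.04 0.14; 0 0.003 -0.016 0.043 1.36 0.04 0.14; 0 0.003 -0.009 0.045 1.36 0.04 0.14; 0 0.003 -0.002 0.046 1.36 0.04 0.14; 0 0.002 0.006 0.046 1.36 0.04 0.14; 0 0.002 0.013 0.044 1.36 0.04 0.14; 0 0.002 0.020 0.042 1.36 0.04 0.14; 0 0.003 0.026 0.038 1.36 0.04 0.14; 0 0.003 0.032 0.033 1.36 0.04 0.14; 0 0.003 0.037 0.027 1.36 0.04 0.14; 0 0.004 0.041 0.021 1.36 0.04 0.14; 0 0.005 0.044 0.014 1.36 0.04 0.14; 0 0.005 0.045 0.007 1.36 0.04 0.14; 0 0.006 0.046 -0.000 1.36 0.04 0.14
```

Call:
{"fn": "apply_moves", "kwargs": {
  "increments": "0 0.005 -0.034 0.030 -0.27 -0.1 0.03; 0 0.005 -0.035 0.029 -0.27 -0.1 0.03; 0 0.006 -0.036 0.028 -0.27 -0.1 0.03; 0 0.006 -0.037 0.027 -0.27 -0.1 0.03; 0 0.006 -0.038 0.025 -0.27 -0.1 0.03; 0 0.006 -0.039 0.024 -0.27 -0.1 0.03; 0 0.006 -0.040 0.023 -0.27 -0.1 0.03; 0 0.006 -0.041 0.021 -0.27 -0.1 0.03",
  "squeeze": 20
}}

```text
clock: 0.95
tcp_pos: [0.3737, 0.28, 0.2075]
orientation: [0.1, 1.469, -0.084]
contact_force: [0.5, -0.0, -0.2]
grip_width: -0.0002
```

Call:
{"fn": "apply_moves", "kwargs": {
  "increments": "0 0.007 -0.041 0.020 -0.27 -0.1 0.03; 0 0.007 -0.042 0.018 -0.27 -0.1 0.03; 0 0.007 -0.042 0.017 -0.27 -0.1 0.03; 0 0.007 -0.043 0.015 -0.27 -0.1 0.03; 0 0.007 -0.043 0.014 -0.27 -0.1 0.03; 0 0.007 -0.044 0.012 -0.27 -0.1 0.03; 0 0.007 -0.044 0.011 -0.27 -0.1 0.03; 0 0.007 -0.045 0.009 -0.27 -0.1 0.03"
}}

```text
clock: 1.75
tcp_pos: [0.4951, -0.0648, 0.1632]
orientation: [-0.093, 1.37, 0.124]
contact_force: [0.4, 1.0, 0.7]
grip_width: -0.0002
```

```bash
python3 - <<'E'
from h import *
from bench import r
import cv2
o=r.get_obs();Rt=toolR(0.2,1);print(o["tcp_pos"],R.from_rotvec(o["orientation"]).as_matrix().round(2))
fs=[r.grab_frame(n)for n in("wrist","side")]
o=r.get_obs();print("proj pad corners wrist",proj(fs[0],world(FIX,[(-.128,.018,.062),(-.128,-.018,.062),(-.084,.07,.088),(-.084,-.07,.088)])).round(0), "side tip",proj(fs[1],o["tcp_pos"]+.017*R.from_rotvec(o["orientation"]).apply([1,0,0])))
im=fs[0]["color"];b=cv2.resize(fs[1]["color"][160:280,260:380],(480,480),interpolation=cv2.INTER_CUBIC)
cv2.imwrite("pics/w1.png",cv2.resize(np.hstack([im,b]),(800,343)))
plan(o,tip2tcp((-.119,0,.066),Rt),Rt,8)
E
```

```text
[ 0.49511635 -0.06480786  0.16315472] [[ 0.2  -0.14  0.97]
 [ 0.03  0.99  0.14]
 [-0.98  0.01  0.2 ]]
proj pad corners wrist [[353. 198.]
 [285. 198.]
 [452. 293.]
 [187. 295.]] side tip [[291.70290601 223.89817983]]
[ 0.495 -0.066  0.083] 0 0.010 0.001 -0.002 -0.01 -0.00 -0.00; 0 0.010 0.001 -0.002 -0.01 -0.00 -0.00; 0 0.010 0.001 -0.002 -0.01 -0.00 -0.00; 0 0.010 0.001 -0.002 -0.01 -0.00 -0.00; 0 0.010 0.001 -0.002 -0.01 -0.00 -0.00; 0 0.010 0.001 -0.002 -0.01 -0.00 -0.00; 0 0.010 0.001 -0.002 -0.01 -0.00 -0.00; 0 0.010 0.001 -0.002 -0.01 -0.00 -0.00
```

View pics/w1.png

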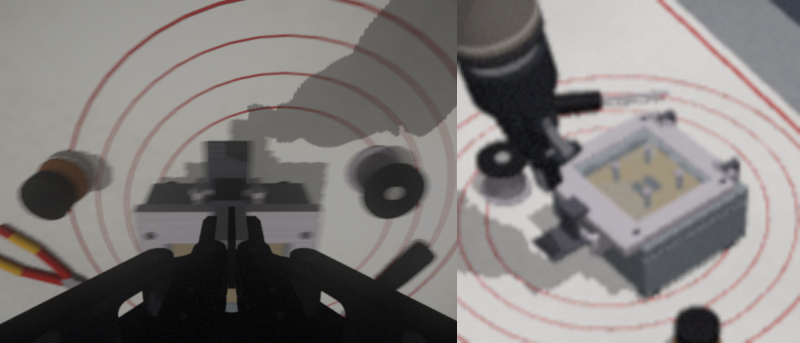

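The pad and lip show up in the wrist view within about 2–3 mm of the fitted pose. Pad front corners are at about (291,199) and (350,199), predicted (285,198) and (353,198). I'll descend to just above the pad.

Call:
{"fn": "apply_moves", "kwargs": {
  "increments": "0 0.010 0.001 -0.002 0 0 0; 0 0.010 0 -0.002 0 0 0; 0 0.010 0 -0.002 0 0 0; 0 0.010 0 -0.002 0 0 0; 0 0.010 0 -0.001 0 0 0; 0 0.010 0 -0.002 0 0 0; 0 0.010 0 -0.001 0 0 0; 0 0.006 0 -0.001 0 0 0"
}}

```text
clock: 2.65
tcp_pos: [0.4965, -0.0613, 0.0851]
orientation: [-0.092, 1.372, 0.122]
contact_force: [0.7, -0.1, -0.6]
grip_width: -0.0001
```

Call:
{"fn": "apply_moves", "kwargs": {
  "increments": "0 0.002 0 -0.0004 0 0 0; 0 0.002 0 -0.0004 0 0 0; 0 0.002 0 -0.0004 0 0 0; 0 0.002 0 -0.0004 0 0 0; 0 0.001 0 -0.0002 0 0 0; 0 0.001 0 -0.0002 0 0 0; 0 0 0 0 0 0 0; 0 0 0 0 0 0 0"
}}

```text
clock: 3.45
tcp_pos: [0.4969, -0.0615, 0.0761]
orientation: [-0.092, 1.37, 0.122]
contact_force: [-0.4, -0.9, 2.7]
grip_width: 0.0001
```

```bash
python3 - <<'E'
from h import *
from bench import r
import cv2
o=r.get_obs();Rc=R.from_rotvec(o["orientation"]);t=o["tcp_pos"]+.017*Rc.apply([1,0,0])
print(o["clock"],"tip fixture",R.from_rotvec([0,0,-FIX[2]]).apply(t-[FIX[0],FIX[1],0]).round(4),o["contact_force"],o["moment"])
fs=[r.grab_frame(n)for n in("scene","side")]
a=cv2.resize(fs[0]["color"][180:300,305:425],(400,400),interpolation=cv2.INTER_CUBIC)
b=cv2.resize(fs[1]["color"][180:280,270:370],(400,400),interpolation=cv2.INTER_CUBIC)
cv2.imwrite("pics/p2.png",np.hstack([a,b]))
E
```

```text
3.45 tip fixture [-0.1169  0.0039  0.0594] [-0.40610036 -0.89078674  2.74769627] [-0.17986944  0.23128386 -0.00777381]
```

View pics/p2.png

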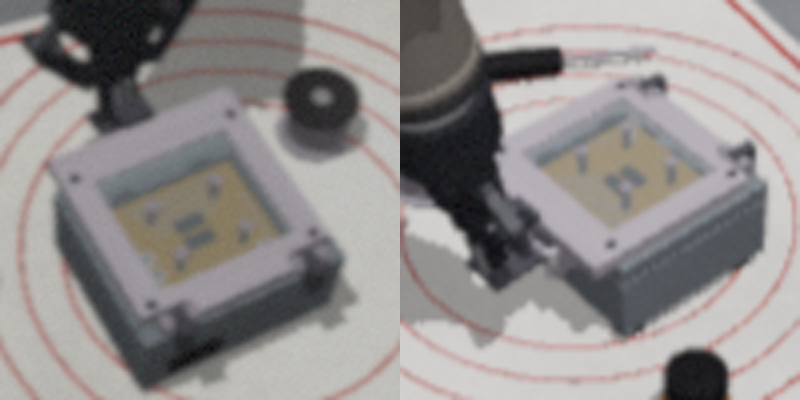

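The tip is on the pad with the lid still shut, and the force is 2.7 N, about where the tab starts to move. I'll press on.

Call:
{"fn": "apply_moves", "kwargs": {
  "increments": "0 0.002 -0.001 -0.0004 0 0 0; 0 0.002 0 -0.0004 0 0 0; 0 0.002 0 -0.0004 0 0 0; 0 0.002 0 -0.0004 0 0 0; 0 0.001 0 -0.0002 0 0 0; 0 0 0 0 0 0 0; 0 0 0 0 0 0 0; 0 0 0 0 0 0 0"
}}

```text
clock: 4.35
tcp_pos: [0.498, -0.0618, 0.0679]
orientation: [-0.092, 1.368, 0.123]
contact_force: [-4.2, 2.4, 15.8]
grip_width: 0.0001
```

```bash
python3 - <<'E'
from h import *
from bench import r
import cv2
o=r.get_obs();Rc=R.from_rotvec(o["orientation"]);t=o["tcp_pos"]+.017*Rc.apply([1,0,0])
print(o["clock"],"tip fixture",R.from_rotvec([0,0,-FIX[2]]).apply(t-[FIX[0],FIX[1],0]).round(4),o["contact_force"],o["moment"])
fs=[r.grab_frame(n)for n in("scene","side")]
a=cv2.resize(fs[0]["color"][160:300,295:435],(400,400),interpolation=cv2.INTER_CUBIC)
b=cv2.resize(fs[1]["color"][150:280,260:390],(400,400),interpolation=cv2.INTER_CUBIC)
cv2.imwrite("pics/p3.png",np.hstack([a,b]))
E
```

```text
4.35 tip fixture [-0.1157  0.0035  0.0512] [-4.1832233   2.43567922 15.77104444] [0.6623737  0.11992188 0.11805952]
```

View pics/p3.png

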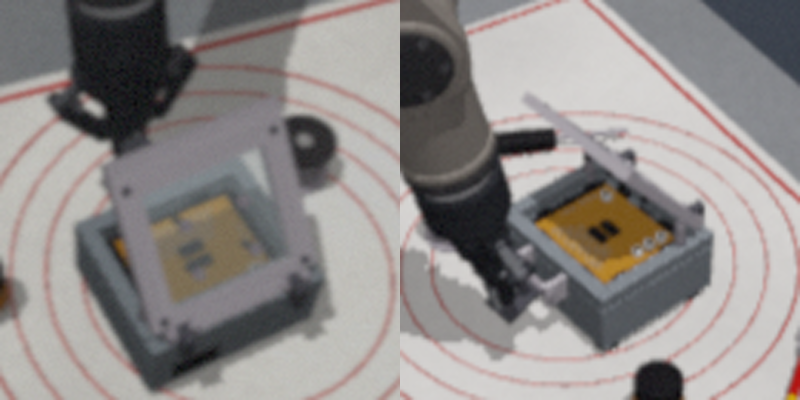

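The lid has sprung up to about 0.9 rad and the board is still on its nest. Next I'll back off the tab and plan the push.

```bash
python3 - <<'E'
from h import *
from bench import r
o=r.get_obs();Rt=toolR(0.2,1)
P=tip2tcp((-.135,0,.165),Rt);plan(o,P,Rt,8)
v=dict(tcp_pos=P,orientation=Rt.as_rotvec())
P2=tip2tcp((-.005,0,.172),Rt);plan(v,P2,Rt,8)
v["tcp_pos"]=P2;plan(v,tip2tcp((.064,0,.18),Rt),Rt,8)
E
```

```text
[ 0.479 -0.068  0.182] 0 -0.014 -0.000 0.000 -0.00 0.00 -0.01; 0 -0.014 -0.000 0.000 -0.00 0.00 -0.01; 0 -0.014 -0.000 0.000 -0.00 0.00 -0.01; 0 -0.014 -0.000 0.000 -0.00 0.00 -0.01; 0 -0.014 -0.000 0.000 -0.00 0.00 -0.01; 0 -0.014 -0.000 0.000 -0.00 0.00 -0.01; 0 -0.014 -0.000 0.000 -0.00 0.00 -0.01; 0 -0.014 -0.000 0.000 -0.00 0.00 -0.01
[ 0.608 -0.049  0.189] 0 0.002 -0.000 0.016 0.00 -0.00 -0.00; 0 0.002 -0.000 0.016 0.00 -0.00 -0.00; 0 0.002 -0.000 0.016 0.00 -0.00 -0.00; 0 0.002 -0.000 0.016 0.00 -0.00 -0.00; 0 0.002 -0.000 0.016 0.00 -0.00 -0.00; 0 0.002 -0.000 0.016 0.00 -0.00 -0.00; 0 0.002 -0.000 0.016 0.00 -0.00 -0.00; 0 0.002 -0.000 0.016 0.00 -0.00 -0.00
[ 0.676 -0.039  0.197] 0 0.001 0.000 0.009 0.00 -0.00 -0.00; 0 0.001 0.000 0.009 0.00 -0.00 -0.00; 0 0.001 0.000 0.009 0.00 -0.00 -0.00; 0 0.001 0.000 0.009 0.00 -0.00 -0.00; 0 0.001 0.000 0.009 0.00 -0.00 -0.00; 0 0.001 0.000 0.009 0.00 -0.00 -0.00; 0 0.001 0.000 0.009 0.00 -0.00 -0.00; 0 0.001 0.000 0.009 0.00 -0.00 -0.00
```

Call:
{"fn": "apply_moves", "kwargs": {
  "increments": "0 -0.014 0 0 0 0 0; 0 -0.014 0 0 0 0 0; 0 -0.014 0 0 0 0 0; 0 -0.014 0 0 0 0 0; 0 -0.014 -0.001 0 0 0 0; 0 -0.014 -0.001 0 0 0 0; 0 -0.014 -0.001 0 0 0 0; 0 -0.014 0 0 0 0 0"
}}

```text
clock: 5.25
tcp_pos: [0.475, -0.0692, 0.1766]
orientation: [-0.092, 1.372, 0.122]
contact_force: [-0.4, 0.3, -0.4]
grip_width: -0.0
```

Call:
{"fn": "apply_moves", "kwargs": {
  "increments": "0 0.002 0 0.016 0 0 0; 0 0.002 0 0.016 0 0 0; 0 0.002 0 0.016 0 0 0; 0 0.002 0 0.016 0 0 0; 0 0.002 0 0.016 0 0 0; 0 0.002 0 0.016 0 0 0; 0 0.002 0 0.016 0 0 0; 0 0.002 0 0.016 0 0 0"
}}

```text
clock: 6.05
tcp_pos: [0.6022, -0.0512, 0.1854]
orientation: [-0.091, 1.374, 0.122]
contact_force: [-36.1, -1.5, 63.0]
grip_width: -0.0001
```

```bash
python3 - <<'E'
from h import *
from bench import r
import cv2
o=r.get_obs();Rc=R.from_rotvec(o["orientation"]);t=o["tcp_pos"]+.017*Rc.apply([1,0,0])
print(o["clock"],"tip fixture",R.from_rotvec([0,0,-FIX[2]]).apply(t-[FIX[0],FIX[1],0]).round(4),o["contact_force"],o["moment"])
Rt=toolR(.2,1);plan(o,tip2tcp((.064,0,.18),Rt),Rt,8)
fs=[r.grab_frame(n)for n in("scene","side")]
a=cv2.resize(fs[0]["color"][160:300,295:435],(400,400),interpolation=cv2.INTER_CUBIC)
b=cv2.resize(fs[1]["color"][150:280,260:390],(400,400),interpolation=cv2.INTER_CUBIC)
cv2.imwrite("pics/p4.png",np.hstack([a,b]))
E
```

```text
6.05 tip fixture [-0.0113 -0.0011  0.1687] [-36.08988125  -1.50932884  63.01550208] [-0.02177704  3.5737378   0.08650294]
[ 0.676 -0.039  0.197] 0 0.000 0.000 0.009 -0.01 -0.01 -0.01; 0 0.000 0.000 0.009 -0.01 -0.01 -0.01; 0 0.000 0.000 0.009 -0.01 -0.01 -0.01; 0 0.000 0.000 0.009 -0.01 -0.01 -0.01; 0 0.000 0.000 0.009 -0.01 -0.01 -0.01; 0 0.000 0.000 0.009 -0.01 -0.01 -0.01; 0 0.000 0.000 0.009 -0.01 -0.01 -0.01; 0 0.000 0.000 0.009 -0.01 -0.01 -0.01
```

View pics/p4.png

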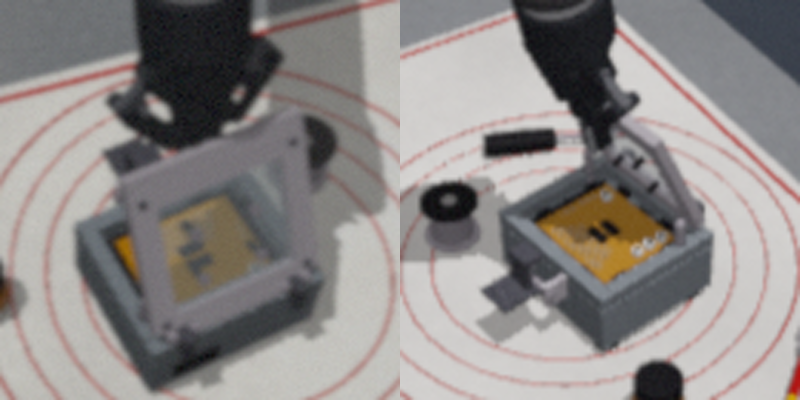

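The force is too high, about 73 N. The lip has ridden up the finger to the knuckle, about 37 mm above the tip. I'll back off now and redo it with the tip only about 14 mm below the lip, following its arc.

Call:
{"fn": "apply_moves", "kwargs": {
  "increments": "0 0 0 -0.012 0 0 0; 0 0 0 -0.015 0 0 0; 0 0 0 -0.015 0 0 0; 0 0 0 -0.015 0 0 0; 0 -0.003 0 0 0 0 0; 0 -0.005 0 0 0 0 0; 0 -0.005 0 0 0 0 0; 0 0 0 0 0 0 0"
}}

```text
clock: 6.95
tcp_pos: [0.5462, -0.0592, 0.1888]
orientation: [-0.092, 1.368, 0.122]
contact_force: [-0.3, -0.4, -0.1]
grip_width: 0.0002
```

```bash
cat > st.py <<'E'
from h import *
from bench import r
import cv2,sys
o=r.get_obs();Rc=R.from_rotvec(o["orientation"]);t=o["tcp_pos"]+.017*Rc.apply([1,0,0])
print(o["clock"],"tip fixture",R.from_rotvec([0,0,-FIX[2]]).apply(t-[FIX[0],FIX[1],0]).round(4),o["contact_force"].round(1))
if len(sys.argv)>1:
    fs=[r.grab_frame(n)for n in("scene","side")]
    a=cv2.resize(fs[0]["color"][160:300,295:435],(400,400),interpolation=cv2.INTER_CUBIC)
    b=cv2.resize(fs[1]["color"][150:280,260:390],(400,400),interpolation=cv2.INTER_CUBIC)
    cv2.imwrite(sys.argv[1],np.hstack([a,b]))
E
python3 st.py pics/p5.png; python3 - <<'E'
from h import *
from bench import r
o=r.get_obs();Rt=toolR(.2,1)
for th in(.9,1.0,1.1,1.2,1.3,1.4,1.5):
    L=((58-142*np.cos(th)-5*np.sin(th)-9)/1e3,0,(83+142*np.sin(th)-5*np.cos(th)-14)/1e3)
    print(th,np.round(L,3),end=" ");P=tip2tcp(L,Rt);plan(o,P,Rt,1);o=dict(tcp_pos=P,orientation=Rt.as_rotvec())
for L in((.06,0,.2),(.074,0,.198)): print(L,end=" ");P=tip2tcp(L,Rt);plan(o,P,Rt,1);o["tcp_pos"]=P
E
```

```text
6.95 tip fixture [-0.0677 -0.0009  0.1721] [-0.3 -0.4 -0.1]
0.9 [-0.043  0.     0.177] [ 0.57  -0.055  0.194] 0 -0.001 0.001 0.026 -0.04 -0.01 -0.04
1.0 [-0.032  0.     0.186] [ 0.581 -0.053  0.202] 0 -0.006 -0.000 0.013 0.00 -0.00 -0.00
1.1 [-0.02   0.     0.193] [ 0.593 -0.051  0.21 ] 0 -0.005 -0.000 0.013 0.00 -0.00 -0.00
1.2 [-0.007  0.     0.2  ] [ 0.606 -0.049  0.216] 0 -0.004 0.000 0.014 0.00 -0.00 -0.00
1.3 [0.006 0.    0.204] [ 0.619 -0.047  0.221] 0 -0.002 0.000 0.014 0.00 -0.00 -0.00
1.4 [0.02  0.    0.208] [ 0.633 -0.046  0.225] 0 -0.001 -0.000 0.014 0.00 -0.00 -0.00
1.5 [0.034 0.    0.21 ] [ 0.647 -0.043  0.227] 0 0.001 0.000 0.014 0.00 -0.00 -0.00
(0.06, 0, 0.2) [ 0.672 -0.04   0.217] 0 0.015 -0.000 0.023 0.00 -0.00 -0.00
(0.074, 0, 0.198) [ 0.686 -0.038  0.215] 0 0.005 -0.000 0.013 0.00 -0.00 -0.00
```

View pics/p5.png

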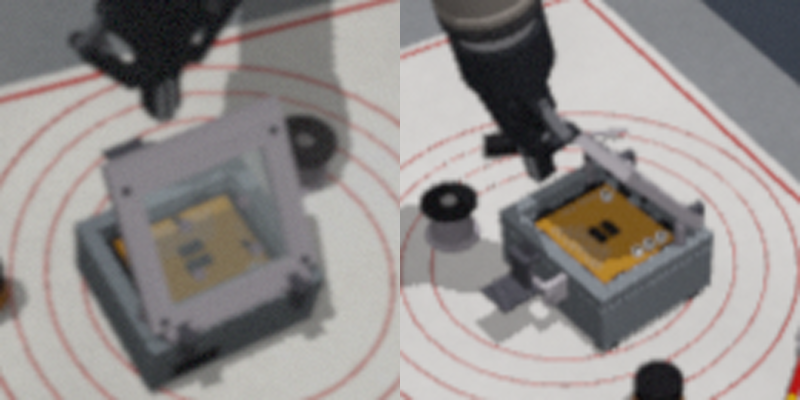

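The lid is back at about 0.9 rad with nothing disturbed. Now I'll follow the arc slowly and check the force.

Call:
{"fn": "apply_moves", "kwargs": {
  "increments": "0 0 0 0.012 0 0 0; 0 -0.001 0 0.012 0 0 0; 0 -0.003 0 0.007 0 0 0; 0 -0.003 0 0.007 0 0 0; 0 -0.003 0 0.007 0 0 0; 0 -0.003 0 0.007 0 0 0; 0 0 0 0 0 0 0; 0 0 0 0 0 0 0"
}}

```text
clock: 7.85
tcp_pos: [0.5933, -0.0526, 0.2108]
orientation: [-0.092, 1.37, 0.122]
contact_force: [-1.0, -0.4, 0.3]
grip_width: 0.0
```

```bash
python3 st.py
```

```text
7.85 tip fixture [-0.0201 -0.0012  0.1942] [-1.  -0.4  0.3]
```

Call:
{"fn": "apply_moves", "kwargs": {
  "increments": "0 -0.002 0 0.007 0 0 0; 0 -0.002 0 0.007 0 0 0; 0 -0.001 0 0.007 0 0 0; 0 -0.001 0 0.007 0 0 0; 0 -0.001 0 0.007 0 0 0; 0 0 0 0.007 0 0 0; 0 0 0 0 0 0 0; 0 0 0 0 0 0 0"
}}

```text
clock: 8.65
tcp_pos: [0.6327, -0.047, 0.2257]
orientation: [-0.092, 1.37, 0.122]
contact_force: [-0.2, -0.7, 0.2]
grip_width: -0.0001
```

```bash
python3 st.py pics/p6.png
```

```text
8.65 tip fixture [ 0.0196 -0.0014  0.209 ] [-0.2 -0.7  0.2]
```

View pics/p6.png

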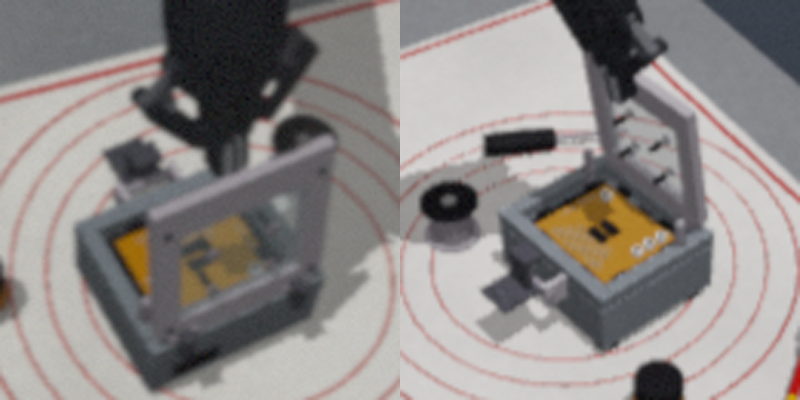

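The lid is at about 1.4 rad and following the finger at low force. I'll carry on to just short of the stop.

Call:
{"fn": "apply_moves", "kwargs": {
  "increments": "0 0.003 0 0.008 0 0 0; 0 0.003 0 0.008 0 0 0; 0 0.003 0 0.008 0 0 0; 0 0.003 0 0.008 0 0 0; 0 0.003 0 0.008 0 0 0; 0 0.001 0 0.005 0 0 0; 0 0.001 0 0.005 0 0 0; 0 0 0 0 0 0 0"
}}

```text
clock: 9.55
tcp_pos: [0.6849, -0.0395, 0.2188]
orientation: [-0.092, 1.37, 0.122]
contact_force: [0.3, -0.0, -0.2]
grip_width: 0.0004
```

```bash
python3 st.py
```

```text
9.55 tip fixture [ 0.0724 -0.0015  0.2022] [ 0.3 -0.  -0.2]
```

Call:
{"fn": "apply_moves", "kwargs": {
  "increments": "0 0.001 0 0.003 0 0 0; 0 0 0 0.002 0 0 0; 0 0 0 0.001 0 0 0; 0 0 0 0.001 0 0 0; 0 0 0 0 0 0 0; 0 0 0 0 0 0 0; 0 0 0 0 0 0 0; 0 0 0 0 0 0 0"
}}

```text
clock: 10.35
tcp_pos: [0.6873, -0.0395, 0.2184]
orientation: [-0.09, 1.379, 0.122]
contact_force: [-15.0, -1.4, 8.3]
grip_width: -0.0002
```

```bash
python3 st.py pics/p7.png
```

```text
10.35 tip fixture [ 0.0745 -0.0018  0.2017] [-15.   -1.4   8.3]
```

View pics/p7.png

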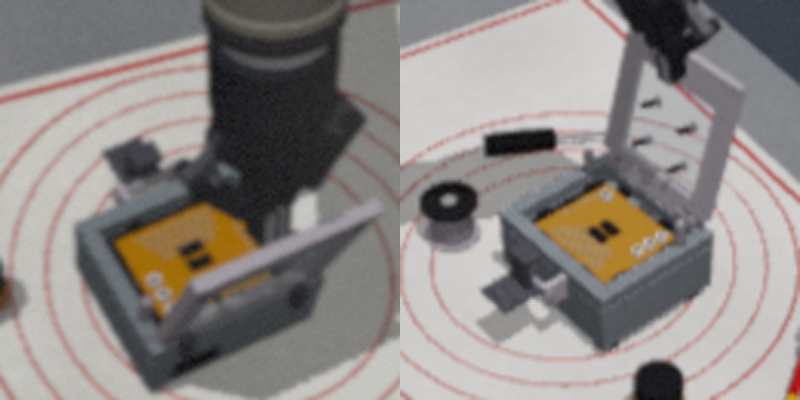

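The lid meets a hard stop where 1.83 rad was predicted, with the tip at x≈74 mm and 15 N. Now I'll retract.

Call:
{"fn": "apply_moves", "kwargs": {
  "increments": "0 0 0 -0.006 0 0 0; 0 0 0 -0.015 0 0 0; 0 -0.005 0 -0.025 0 0 0; 0 -0.010 0 -0.030 0 0 0; 0 -0.010 0 -0.030 0 0 0; 0 -0.010 0 -0.030 0 0 0; 0 -0.010 0 -0.030 0 0 0; 0 0 0 0 0 0 0"
}}

```text
clock: 11.25
tcp_pos: [0.5179, -0.064, 0.2309]
orientation: [-0.089, 1.372, 0.121]
contact_force: [0.8, -0.1, 0.9]
grip_width: 0.0001
```

Call:
{"fn": "apply_moves", "kwargs": {
  "increments": "0 0 0 0 0 0 0; 0 0 0 0 0 0 0; 0 0 0 0 0 0 0; 0 0 0 0 0 0 0; 0 0 0 0 0 0 0; 0 0 0 0 0 0 0; 0 0 0 0 0 0 0; 0 0 0 0 0 0 0"
}}

```text
clock: 12.05
tcp_pos: [0.5214, -0.0629, 0.2307]
orientation: [-0.091, 1.371, 0.122]
contact_force: [-0.8, 0.1, -0.4]
grip_width: 0.0
```

```bash
python3 st.py pics/p8.png; python3 - <<'E'
from h import *
import pickle
d=pickle.load(open("side0.pkl","rb"));s=pickle.load(open("scene0.pkl","rb"))
for th in(1.6,1.7,1.83):
    L=[(.058-.142*np.cos(th)-.005*np.sin(th),y,.083+.142*np.sin(th)-.005*np.cos(th)) for y in(.07,-.07)]
    print(th,"scene",((proj(s,world(FIX,L))-[295,160])*400/140).round().tolist(),"side",((proj(d,world(FIX,L))-[260,150])*400/130+[400,0]).round().tolist())
E
```

```text
12.05 tip fixture [-0.0928 -0.001   0.214 ] [-0.8  0.1 -0.4]
1.6 scene [[348.0, 158.0], [164.0, 238.0]] side [[603.0, 26.0], [712.0, 101.0]]
1.7 scene [[359.0, 174.0], [175.0, 256.0]] side [[615.0, 20.0], [725.0, 95.0]]
1.83 scene [[374.0, 197.0], [189.0, 280.0]] side [[631.0, 15.0], [741.0, 89.0]]
```

View pics/p8.png

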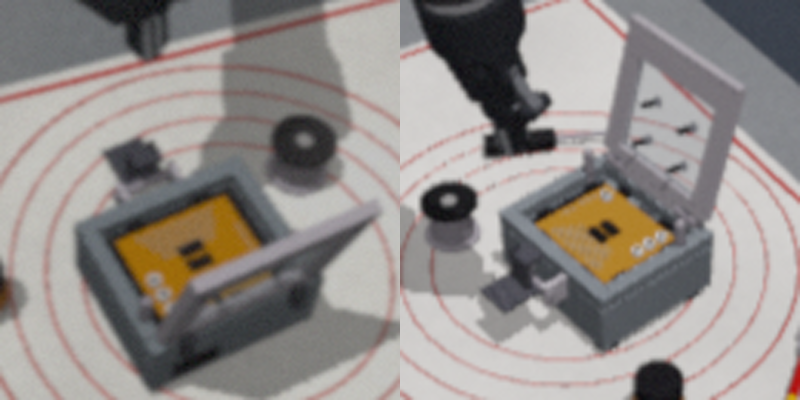

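The lid stands open by itself. Its lip corners are at scene (378,204) and (190,283), and at side (635,16) and (743,90). That matches the 1.83 rad prediction of (374,197), (189,280), (631,15) and (741,89). The board is on its nest and the robot is clear, so I'll hand in.

```bash
python3 -c "
from bench import r
print(r.hand_in())"
```

```text
the job is handed in; nothing more can be done
None
```

The fixture is open and the job is handed in at about 12 s. I pressed the tab with the closed fingertips until the lid sprang up, then pushed the lid back to its stop and withdrew the arm.

- **Lid:** after the arm withdrew, the lid stayed open on its own. Its corners in both cameras match the 1.83 rad prediction to about 2–3 px. At the stop I felt about 15 N, with the tip where the geometry put it.
- **Surroundings:** in the last pictures the board is on its nest and the spool, jar and screwdriver look unmoved. The cutters were outside the final crops, but the arm never went near them.
- **Check that went wrong:** my first push went in too low, and the lip rode up the fingers to the knuckles. The wrist force reached about 73 N, under the 120 N limit. By geometry, contact was on the fingers, about 35 mm short of where the gripper's body begins. I could not confirm from the pictures that nothing pressed on the body itself, where the limit is 40 N. I backed off, the lid returned to about 0.9 rad, and the second push went through at about 1 N until the stop.

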